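# Deburr the bore of an aluminium bottle insert

## Robot

A 6-joint arm with a two-finger parallel gripper is mounted at the origin on the work surface. World frame = base frame: x ahead of the robot, y to its left, z up, the work surface at z = 0. Lengths are in m, angles in rad, forces in N, time in s.
With the tool pointing down it reaches from about 0.425 to 0.95 m from the base axis. Payload 3.5 kg.
Tool frame: the origin (TCP) lies midway between the tips of the shut fingers; the grasp point (between the pads) lies 19 mm behind it; z points along the fingers, y is the line along which they close (so a half turn about z gives the same grasp; the last joint's range is limited). The gripper opens to 85 mm and grips with 20 to 120 N. Pads are 22 mm wide; open, the fingers measure 114 mm over their backs; the gripper's body (76 mm by 85 mm) begins 54 mm behind the grasp point. The pads swing forward as they close: fully open they stand 13 mm farther back than shut.
Start: joints at [-1.451, 0.286, 1.577, -0, 1.279, -0.15], TCP at [0.18, -0.651, 0.197] pointing down, gripper open.
Joint ranges: [-2.77, 2.77], [-0.9, 2.22], [0.21, 2.48], [-1.53, 4.67], [0.24, 2.81], [-2.84, 2.84]. Speed limits (rad/s): [2.79, 2.79, 3.14, 3.14, 3.14, 3.14].

## Interface

Orientations are given as a unit quaternion [x, y, z, w].
In Python, from plant import get_state, read_camera, ctrl gives the robot as it stands.
- The arm moves only by the shell command python3 -m crank 'ROWS' [FORCE]. ROWS is JSON, a list of rows, each a list of 3 entries, a list of its own where there are three numbers: the shift along the tool's x, y, z in mm, then the turn about the tool's z in degrees, then the closure in counts, from 0 (fully open) to 255 (shut). In form: [[[tx, ty, tz], yaw, claw], ...]. A call has 1 to 10 rows; each row is the pose to reach, as a shift and turn from the pose commanded when the call began, along the tool's axes at that moment; what a row does not reach only later rows make up. A row lasts 1/10 s, in which the tool goes at most 50 mm and 8.59 degrees, less where a joint would pass 70% of its speed; a pose out of reach is approached as far as the arm can. A call with a gripper value outside its range is refused whole. The fingers move at their own pace and stop on an object; FORCE is the grip in N (left out, the last holds). Time passes only in rows, so rows that repeat a pose let the fingers close. It gives the time, the measured TCP pose, the force, the opening and the grip force at its end, in the units of the state.
- get_state(): the state, without advancing time (a new reading comes with each control period).
- read_camera(name): name is "scene" or "top" or "wrist"; returns a dict with "frame" (420x560x3 uint8, blue, green, red), "range_z" (420x560 float32, m along the optical axis (not along the pixel's ray), 0 where there is no reading), "vfov" (degrees; the focal length in pixels is half the picture's height over the tangent of half this angle, whatever the lens; pixels are square), "cx", "cy" (the principal point, pixels), "origin" and "orientation" of the camera in the world. Camera axes: x right, y down, z forward; pixel columns grow to the right and rows downward; lengths in m; the calibration is good to about 2 mm. The wrist camera is an equidistant fisheye: a pixel r from the principal point sees the ray r / f radians off the axis. A picture is of the moment at which its call begins.
- ctrl.sign_off(): hands the job in; it is judged then, once.
The state is a dict: "time": time; "qpos": joint angles; "dq": joint speeds; "joint_efforts": joint torques, N m; "eef_pos": TCP position; "tcp_rot": TCP orientation; "contact_force": force on the tool from outside, world axes, zero at the start; "wrist_torque": the same for the moment, N m; "opening": opening from 0.0 (shut) to 1.0 (fully open); "finger_force": force on a finger pad.
Only numpy, scipy, OpenCV 4.12 (cv2) and the standard library are available. Lean on these libraries where they do the work, as an engineer would, in place of code of your own. Each camera call takes 0.05 s, during which the arm holds its last target. There are 200 camera calls.

## Task

The bore in the aluminium insert on the slanted rest still has a sharp edge: take the orange-handled deburring tool from the rack, hold it square to the slanted face, press its spring blade lightly on the bore's edge beside the red dot and run it slowly clockwise (looking onto the face), keeping it on the edge all the way, through the full circle back to the dot. Then stand the tool upright in the rack place it came from, collar down on the rack, and leave the other things on the bench where they are.

Things in the scene. Friction and masses are not known exactly. Their poses are not given: they have to be found in the camera images.
- deburrer: deburring tool, about 110 to 175 g: orange square handle (20 x 20 mm) from 6 to 86 mm above the origin, black collar disc (38 across, 6 thick), steel shank (20 across) to -20 mm, then the spring blade. Origin: centre of the collar's underside; z along the tool towards the handle's top, x and y square to the handle's flats. Stands upright in the rack, blade down, collar resting on the rack's top
- blade: the tool's spring-loaded blade: steel rod (7 mm across) with a round cutting nose 17 mm across. It slides up to 10 mm into the shank along the tool's axis when pressed: it yields at about 1 N and takes about 3.5 N at 10 mm, where it is solid. Origin: centre of the nose; axes as the tool's
- nose (a point): centre of the blade's round nose (radius 8.5 mm); with the blade unpressed 48 mm below the tool's origin on its axis. Resting on the bore's edge (not down inside the bore, not on the flat face) it runs 12 to 19.5 mm from the bore's axis; at 16 mm it is 7.5 mm outside the face's plane
- insert: round aluminium insert, 90 mm across, 40 thick, with a blind bore 40 mm in diameter, 36 deep in its slanted face (35 degrees from level, looking up and towards the robot). Origin: centre of the bore's mouth in the face's plane, 90 mm above the table; z: bore axis, out of the face; x: towards the red dot. Clockwise, looking onto the face, goes from x to -y. Light pressure does not turn it
- dot (a point): centre of the red dot (8 mm across) painted on the insert's face, 33 mm from the bore's axis
- rest: the fixed slanted rest that carries the insert: white base 150 x 130 mm and blue cradle, about 135 mm high at most; origin on the table under the bore's mouth
- rack: fixed white tool rack, 70 x 240 x 65 mm high, three holes 26 mm across and 60 deep in a row along its y, 80 mm apart, the middle one at its centre, with 2 mm lead-in; origin: centre of its underside
- awl: neighbour tool in the rack: green round handle (18 across), top 50 mm above the rack; origin at its collar's underside
- scraper: neighbour tool in the rack: grey round handle (18 across), top 50 mm above the rack; origin at its collar's underside
- teal_lid: bystander: teal lens-shaped lid, 60 mm across, 16 high; origin: centre of its underside
- tube_block: bystander: white 70 x 130 x 45 block with grey wells; origin: centre of its underside
- red_carton: bystander: white carton 60 x 60 x 62 with a red lid; origin: centre of its underside
- blue_rack: bystander: blue 85 x 127 x 30 tube rack; origin: centre of its underside
- cooler: bystander: dark blue drum with a white top, 110 across, 88 high; origin: centre of its underside
Not all that is in view belongs to the job. Of the things like the deburrer, leave any that is blue; of the rest the smaller one is meant. What is shaped like the rest but green is not meant.

How it is judged:
On the way, in this order (a step that is already met when the one before it is completed fails the run):
1. blade pressed lightly on the bore's edge beside the red dot, tool square to the face (contact force between blade and insert above 0.3 N and distance between nose and insert between 0.0115 and 0.0215 m and z of nose in the frame of insert above 0.0005 m and angle between the z axis of deburrer and the z axis of insert, either way round below 0.28 rad and x of nose in the frame of insert above 0 m and y of nose in the frame of insert between -0.0059 and 0.0059 m), for 0.25 s.
2. blade pressed lightly on the edge 45 degrees clockwise from the dot, tool square to the face (contact force between blade and insert above 0.3 N and distance between nose and insert between 0.0115 and 0.0215 m and z of nose in the frame of insert above 0.0005 m and angle between the z axis of deburrer and the z axis of insert, either way round below 0.28 rad and x of nose in the frame of insert above 0.0063 m and y of nose in the frame of insert below -0.0063 m), for 0.25 s.
3. blade pressed lightly on the edge 90 degrees clockwise from the dot, tool square to the face (contact force between blade and insert above 0.3 N and distance between nose and insert between 0.0115 and 0.0215 m and z of nose in the frame of insert above 0.0005 m and angle between the z axis of deburrer and the z axis of insert, either way round below 0.28 rad and x of nose in the frame of insert between -0.0059 and 0.0059 m and y of nose in the frame of insert below 0 m), for 0.25 s.
4. blade pressed lightly on the edge 135 degrees clockwise from the dot, tool square to the face (contact force between blade and insert above 0.3 N and distance between nose and insert between 0.0115 and 0.0215 m and z of nose in the frame of insert above 0.0005 m and angle between the z axis of deburrer and the z axis of insert, either way round below 0.28 rad and x of nose in the frame of insert below -0.0063 m and y of nose in the frame of insert below -0.0063 m), for 0.25 s.
5. blade pressed lightly on the edge 180 degrees clockwise from the dot, tool square to the face (contact force between blade and insert above 0.3 N and distance between nose and insert between 0.0115 and 0.0215 m and z of nose in the frame of insert above 0.0005 m and angle between the z axis of deburrer and the z axis of insert, either way round below 0.28 rad and x of nose in the frame of insert below 0 m and y of nose in the frame of insert between -0.0059 and 0.0059 m), for 0.25 s.
6. blade pressed lightly on the edge 225 degrees clockwise from the dot, tool square to the face (contact force between blade and insert above 0.3 N and distance between nose and insert between 0.0115 and 0.0215 m and z of nose in the frame of insert above 0.0005 m and angle between the z axis of deburrer and the z axis of insert, either way round below 0.28 rad and x of nose in the frame of insert below -0.0063 m and y of nose in the frame of insert above 0.0063 m), for 0.25 s.
7. blade pressed lightly on the edge 270 degrees clockwise from the dot, tool square to the face (contact force between blade and insert above 0.3 N and distance between nose and insert between 0.0115 and 0.0215 m and z of nose in the frame of insert above 0.0005 m and angle between the z axis of deburrer and the z axis of insert, either way round below 0.28 rad and x of nose in the frame of insert between -0.0059 and 0.0059 m and y of nose in the frame of insert above 0 m), for 0.25 s.
8. blade pressed lightly on the edge 315 degrees clockwise from the dot, tool square to the face (contact force between blade and insert above 0.3 N and distance between nose and insert between 0.0115 and 0.0215 m and z of nose in the frame of insert above 0.0005 m and angle between the z axis of deburrer and the z axis of insert, either way round below 0.28 rad and x of nose in the frame of insert above 0.0063 m and y of nose in the frame of insert above 0.0063 m), for 0.25 s.
9. blade pressed lightly back on the edge beside the red dot, the circle closed, tool square to the face (all of step 1), for 0.25 s.
At the end, for the whole second after the job is handed in: the deburring tool stands released, at rest and upright (within 0.1 rad) in the rack place it came from, within 10 mm of where it stood at the start (distance of deburrer from where it was at the start of the episode below 0.01 m and angle between deburrer's own z axis and vertical below 0.1 rad and linear speed of deburrer below 0.02 m/s and contact force between the fingers and deburrer below 0.05 N); the robot touches nothing.
It fails at once if the blade or tool is pressed on the insert with more than 15 N (contact force between deburrer and insert above 15 N).
It fails at once if one of the other things on the bench or in the rack is moved by more than 30 mm (distance of any of awl, scraper, teal_lid, tube_block, red_carton, blue_rack, cooler from where it was at the start of the episode above 0.03 m).
It also fails if it takes over 72 s, if anything falls off the work surface, if the arm or the gripper's body presses on something with over 40 N, if the wrist force passes 120 N, or if a joint passes its speed limit or range.

## Working session

There is one attempt and no reset: what is moved stays moved. The work goes in short steps, Python scripts to look and compute and a shell command to move; the robot and the scene stay as the last step left them, time stands still between calls to the robot, and variables do not carry over. Pictures are saved under pics/ and viewed, at most 10 in all, crops included, and the job is handed in when it is done.

```bash
ls -la; python3 -m crank --help 2>&1 | head -20; mkdir -p pics
cat > h.py <<'E'
import numpy as np, cv2
from scipy.spatial.transform import Rotation as R
from plant import get_state, read_camera, ctrl
def cam(n):
    c=read_camera(n); c['f']=210/np.tan(np.radians(c['vfov'])/2); c['R']=R.from_quat(c['orientation']).as_matrix(); c['o']=np.array(c['origin']); c['n']=n; return c
def rays(c,u,v):
    x=(np.asarray(u,float)-c['cx'])/c['f']; y=(np.asarray(v,float)-c['cy'])/c['f']
    if c['n']=='wrist':
        r=np.hypot(x,y)+1e-9; k=np.sin(r)/r; d=np.stack([x*k,y*k,np.cos(r)],-1)
    else: d=np.stack([x,y,np.ones_like(x)],-1)
    return d
def pts(c,u,v):  # world points from depth
    d=rays(c,u,v); z=c['range_z'][np.asarray(v,int),np.asarray(u,int)]
    return (d/d[...,2:]*z[...,None])@c['R'].T+c['o']
def plane(c,u,v,h):
    d=rays(c,u,v)@c['R'].T; return c['o']+d*((h-c['o'][2])/d[...,2:])
E
python3 - <<'E'
from h import *
print(get_state())
for n in('scene','top','wrist'):
    c=cam(n); print(n,c['f'],c['cx'],c['cy'],c['o'],c['R'].round(3).tolist()); cv2.imwrite(f'pics/{n}0.png',c['frame']); np.savez(f'{n}0.npz',frame=c['frame'],z=c['range_z'])
E
```

```text
total 12
drwxr-xr-x  3 agent agent 4096 Dec  4 00:01 .
drwxr-xr-x 23 root  root  4096 Dec  4 00:01 ..
drwxr-xr-x  2 agent agent 4096 Dec  4 00:01 pics
invalid input: not JSON, or not a number
{'time': 0.0, 'qpos': array([-1.45098597e+00,  2.87198152e-01,  1.57820451e+00, -3.14917221e-05,
        1.27860008e+00, -1.49972622e-01]), 'dq': array([-0.00022742,  0.00180564,  0.00033102,  0.00013733,  0.00207255,
       -0.00071832]), 'joint_efforts': array([ 5.65920345e-04, -4.05975437e+01, -2.92628521e+01, -6.04482830e-05,
        5.82964291e-03,  9.00569347e-06]), 'eef_pos': array([ 0.17984968, -0.64981916,  0.19581073]), 'tcp_rot': array([ 9.90914598e-01,  1.34487204e-01,  3.10147599e-06, -1.20513417e-03]), 'contact_force': array([0.36878474, 0.01934839, 0.42500279]), 'wrist_torque': array([ 0.02317578,  0.00669039, -0.03383241]), 'finger_force': 0.0, 'opening': 1.001525052475599}
scene 526.8475721145516 288.08153358385977 201.45827992607053 [0.9109122  0.64590428 0.98160153] [[-0.877, 0.36, -0.317], [0.479, 0.636, -0.604], [-0.016, -0.682, -0.731]]
top 446.5279996446234 276.2985408639585 209.93508340728414 [ 0.3970515  -0.07968061  1.26097665] [[0.01, -0.994, 0.111], [-1.0, -0.011, -0.013], [0.014, -0.111, -0.994]]
wrist 325.19226210127806 274.46583227365215 206.8867989372948 [ 0.26248025 -0.62730741  0.37183864] [[0.267, -0.911, -0.315], [-0.964, -0.253, -0.085], [-0.002, 0.326, -0.945]]
```

View pics/top0.png

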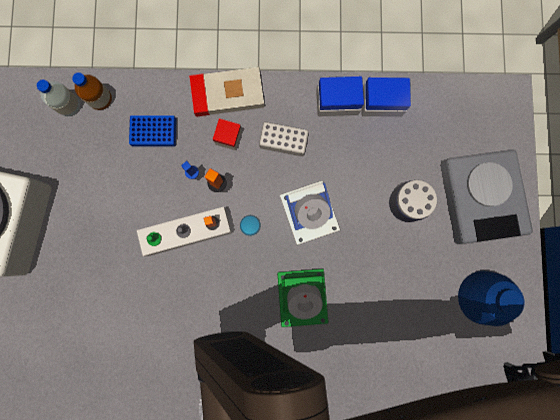

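View pics/scene0.png

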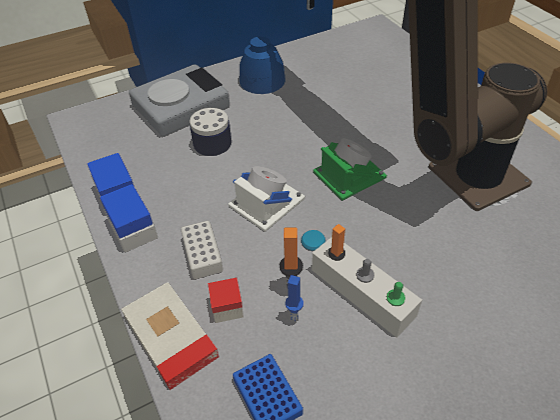

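The top view shows the orange deburrer in the rack at (211,221), a bigger orange decoy at (215,180) and the white/blue rest with the insert at (312,212). The scene view shows the same tool at (338,240) and the insert at (268,178). Next I'll measure these.

Run:
```python
from h import *
# orange handle, insert
box={'top':dict(tool=(198,208,226,236),ins=(280,180,340,244),rack=(135,205,235,258)),'scene':dict(tool=(322,222,352,262),ins=(235,160,305,205),rack=(305,235,425,335))}
for n in('top','scene'):
    c=cam(n); hsv=cv2.cvtColor(c['frame'],cv2.COLOR_BGR2HSV)
    for k,(a,b,d,e) in box[n].items():
        v,u=np.mgrid[b:e,a:d]; v=v.ravel();u=u.ravel(); H=hsv[v,u].astype(int)
        if k=='tool': m=(H[:,0]>5)&(H[:,0]<20)&(H[:,1]>150)&(H[:,2]>60)
        elif k=='ins': m=(H[:,1]<50)
        else: m=(H[:,1]<60)&(H[:,2]>120)
        P=pts(c,u,v); P=P[m]; u=u[m];v=v[m]
        if k=='tool':
            t=P[P[:,2]>.145]; print(n,'tool zmax',np.percentile(P[:,2],[1,50,99]),'topface',len(t),t.mean(0),t.min(0),t.max(0))
        if k=='ins':
            s=(P[:,2]>.055)&(P[:,2]<.13); Q=P[s]; 
            best=0
            rng=np.random.default_rng(0)
            for _ in range(3000):
                q=Q[rng.choice(len(Q),3,False)]; nn=np.cross(q[1]-q[0],q[2]-q[0]); l=np.linalg.norm(nn)
                if l<1e-6: continue
                nn/=l; nn*=np.sign(nn[2])
                if abs(np.degrees(np.arccos(nn[2]))-35)>6: continue
                i=abs((Q-q[0])@nn)<.0025
                if i.sum()>best: best=i.sum(); I=i
            X=Q[I]; c0=X.mean(0); nn=np.linalg.svd(X-c0)[2][2]; nn*=np.sign(nn[2])
            print(n,'ins',best,'c',c0,'n',nn,'tilt',np.degrees(np.arccos(nn[2])),'yaw',np.degrees(np.arctan2(nn[1],nn[0])))
            e1=np.cross([0,0,1],nn); e1/=np.linalg.norm(e1); e2=np.cross(nn,e1)
            uv=np.stack([(X-c0)@e1,(X-c0)@e2],1).astype(np.float32)
            (cc,rr)=cv2.minEnclosingCircle(uv); print('  circle',c0+cc[0]*e1+cc[1]*e2,rr)
        if k=='rack':
            t=P[abs(P[:,2]-.065)<.006]; r=cv2.minAreaRect(t[:,:2].astype(np.float32)); print(n,'rack',r, t[:,2].mean())
    m=((hsv[...,0]<6)|(hsv[...,0]>174))&(hsv[...,1]>90)
    a,b,d,e=box[n]['ins']; m2=np.zeros_like(m); m2[b:e,a:d]=m[b:e,a:d]
    v,u=np.nonzero(m2); print(n,'dot',len(u),u.mean(),v.mean(),pts(c,u,v).mean(0))
```

```text
top tool zmax [0.06608661 0.14942933 0.15577267] topface 58 [0.49437933 0.07635771 0.15088505] [0.48461319 0.06594431 0.14554995] [0.50442132 0.08664324 0.1585919 ]
top ins 491 c [ 0.52117789 -0.19418388  0.09052184] n [-0.5466457  -0.19247949  0.81494179] tilt 35.418392912403135 yaw -160.6023175199353
  circle [ 0.52030028 -0.19371778  0.09004324] 0.046321801841259
top rack ((0.4735163748264313, 0.15381912887096405), (0.07058282196521759, 0.24053022265434265), 16.07561683654785) 0.06509717347980028
top dot 7 305.7142857142857 207.0 [ 0.53484928 -0.17069643  0.10795458]
scene tool zmax [0.07412029 0.12223995 0.15393171] topface 82 [0.50723708 0.09186115 0.17035209] [0.48596484 0.06643671 0.14557965] [0.9109122  0.64590428 0.98160153]
scene ins 289 c [ 0.52179722 -0.19005473  0.09219366] n [-0.5324093  -0.17936246  0.82726625] tilt 34.18106864501986 yaw -161.381931366796
  circle [ 0.51942729 -0.19120437  0.09041917] 0.04689948633313179
scene rack ((0.47292813658714294, 0.15274959802627563), (0.07487481832504272, 0.24179260432720184), 15.826458930969238) 0.0647578504837356
scene dot 2 267.5 177.0 [ 0.53662412 -0.16928762  0.10873147]
```

The measurements agree with the text: tool at about (0.495, 0.077) with its top at 0.151, rack top at 0.065, and bore mouth at (0.520, -0.1925, 0.090) tilted 35° facing yaw -161°. Next I'll go above the tool.

```bash
python3 -m crank '[[[285,-129,-100],0,0],[[285,-129,-100],0,0],[[285,-129,-100],0,0],[[285,-129,-100],0,0],[[285,-129,-100],0,0],[[285,-129,-100],0,0],[[474,-440,-100],0,0],[[474,-440,-100],0,0],[[474,-440,-100],0,0],[[474,-440,-100],0,0]]'
```

```text
time: 1.25
eef_pos: [0.4618, -0.2755, 0.2931]
tcp_rot: [0.991, 0.134, 0.0, 0.0]
contact_force: [0.2, 0.9, 0.1]
opening: 0.999
finger_force: 0.0
```

```bash
python3 -m crank '[[[110,-310,0],0,0],[[110,-310,0],0,0],[[110,-310,0],0,0],[[110,-310,0],0,0],[[110,-310,0],0,0],[[110,-310,0],0,0],[[110,-310,0],0,0],[[110,-310,0],0,0]]'
python3 - <<'E'
from h import *
s=get_state(); print(s['eef_pos'],s['tcp_rot'],s['contact_force'])
c=cam('wrist'); cv2.imwrite('pics/w1.png',c['frame']); print(c['o'],c['R'][:,2])
hsv=cv2.cvtColor(c['frame'],cv2.COLOR_BGR2HSV)
m=((hsv[...,0]>5)&(hsv[...,0]<20)&(hsv[...,1]>150)&(hsv[...,2]>60))
v,u=np.nonzero(m); P=pts(c,u,v); k=(abs(P[:,2]-.151)<.006)&(np.hypot(P[:,0]-.495,P[:,1]-.077)<.03)
print(k.sum(),cv2.minAreaRect(P[k][:,:2].astype(np.float32)),P[k].mean(0))
k2=(np.hypot(P[:,0]-.495,P[:,1]-.077)<.03);Q=plane(c,u[k],v[k],.151);print(cv2.minAreaRect(Q[:,:2].astype(np.float32)))
E
```

```text
time: 2.05
eef_pos: [0.4846, 0.0538, 0.2931]
tcp_rot: [0.991, 0.137, 0.0, -0.0]
contact_force: [-0.3, -0.0, -0.3]
opening: 1.003
finger_force: 0.0
[0.48458441 0.05375146 0.2931374 ] [ 9.90547816e-01  1.37167128e-01  1.68949399e-04 -4.17067915e-04] [-0.31143765 -0.02599407 -0.30689962]
[0.56700089 0.07700893 0.46902346] [-0.31364816 -0.08800448 -0.94545229]
165 ((0.49823886156082153, 0.07647844403982162), (0.017783908173441887, 0.01710055023431778), 14.931204795837402) [0.49596044 0.07662731 0.15026398]
((0.49856406450271606, 0.07656136155128479), (0.017395440489053726, 0.017107680439949036), 15.370190620422363)
```

View pics/w1.png

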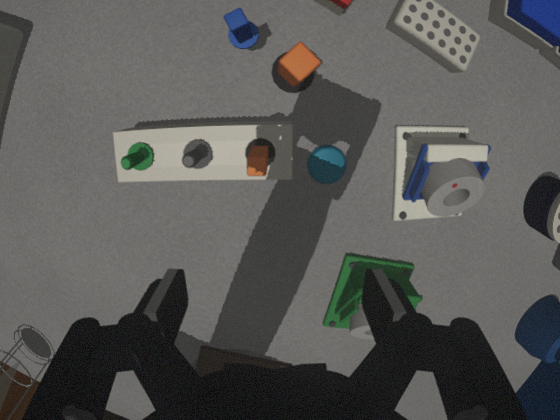

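The wrist view shows the deburrer at (258,155), its flats in line with the rack (yaw about 15.5°). The gripper already matches that. Neighbours are at (197,153) and (135,157), and the insert is at (450,190) with its dot at (455,185). I'll centre over the tool with the fingers part closed.

```bash
python3 -m crank '[[[17.5,-19,40],0,110],[[17.5,-19,80],0,110],[[17.5,-19,110],0,110],[[17.5,-19,110],0,110],[[17.5,-19,110],0,110],[[17.5,-19,110],0,110]]' 20
python3 - <<'E'
from h import *
c=cam('wrist'); cv2.imwrite('pics/w2.png',c['frame'])
hsv=cv2.cvtColor(c['frame'],cv2.COLOR_BGR2HSV)
m=((hsv[...,0]>3)&(hsv[...,0]<22)&(hsv[...,1]>120)&(hsv[...,2]>30))
v,u=np.nonzero(m); P=pts(c,u,v); k=(abs(P[:,2]-.151)<.006)&(np.hypot(P[:,0]-.495,P[:,1]-.077)<.03)
print(k.sum(),cv2.minAreaRect(P[k][:,:2].astype(np.float32)),P[k].mean(0)); print(get_state()['eef_pos'])
E
```

```text
time: 2.7
eef_pos: [0.4984, 0.0727, 0.1857]
tcp_rot: [0.991, 0.134, 0.002, 0.0]
contact_force: [0.3, -0.1, 0.1]
opening: 0.564
finger_force: 0.0
744 ((0.49807608127593994, 0.07765760272741318), (0.020169716328382492, 0.018942825496196747), 15.624005317687988) [0.49903742 0.07759254 0.14968635]
[0.49847375 0.07285697 0.18582865]
```

View pics/w2.png

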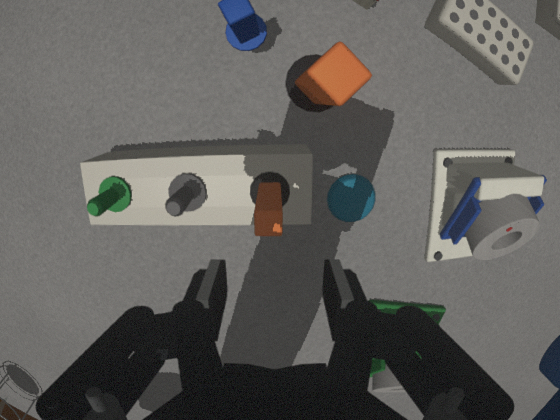

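The handle at (268,205) sits between the fingers, centred at (0.498, 0.0777). That needs a 5 mm shift in -y, then down 85 mm and close.

```bash
python3 -m crank '[[[1,-5,0],0,110],[[1,-5,45],0,110],[[1,-5,85],0,110],[[1,-5,85],0,110],[[1,-5,85],0,255],[[1,-5,85],0,255],[[1,-5,85],0,255],[[1,-5,85],0,255],[[1,-5,85],0,255]]' 30
```

```text
time: 3.65
eef_pos: [0.4988, 0.0784, 0.1011]
tcp_rot: [0.991, 0.134, 0.003, 0.001]
contact_force: [0.3, -0.7, 7.5]
opening: 0.222
finger_force: 33.1
```

Gripped on the handle (opening 0.222, about 20 mm). The gripper can only point down, so I'll pivot the tool in the grip by catching its nose in the rack hole's rim. First I lift it 38 mm, leaving the nose about 10 mm inside the hole, then arc towards -x at a light grip.

```bash
python3 -m crank '[[[0,0,-20],0,255],[[0,0,-38],0,255],[[0,0,-38],0,255],[[0,0,-38],0,255]]' 40; python3 -m crank '[[[-4,0,0],0,255],[[-9,0,0.2],0,255],[[-13.5,0,0.4],0,255],[[-18,0,1],0,255],[[-22.4,0,1.6],0,255],[[-27,0,2.5],0,255],[[-31.2,0,3.5],0,255]]' 20
```

```text
time: 4.05
eef_pos: [0.4963, 0.0787, 0.136]
tcp_rot: [0.991, 0.134, 0.0, -0.0]
contact_force: [0.1, 0.0, -1.7]
opening: 0.218
finger_force: 39.9
time: 4.75
eef_pos: [0.4662, 0.0702, 0.1328]
tcp_rot: [0.991, 0.134, 0.0, 0.0]
contact_force: [2.9, 1.7, 1.6]
opening: 0.221
finger_force: 40.5
```

```bash
python3 -m crank '[[[-4.3,0,1.3],0,255],[[-8.5,0,2.7],0,255],[[-12.7,0,4.4],0,255],[[-16.8,0,6.2],0,255],[[-20.8,0,8.2],0,255],[[-24.8,0,10.3],0,255],[[-28.6,0,12.6],0,255],[[-32.4,0,15.1],0,255],[[-35,0,17],0,255]]' 20
python3 - <<'E'
from h import *
for n in('scene','wrist'):
    c=cam(n); cv2.imwrite(f'pics/{n}3.png',c['frame']); np.savez(f'{n}3.npz',frame=c['frame'],z=c['range_z'])
c=cam('scene'); f=c['frame'][190:290,290:420]; cv2.imwrite('pics/s3c.png',cv2.resize(f,None,fx=5,fy=5,interpolation=cv2.INTER_CUBIC))
E
```

```text
time: 5.65
eef_pos: [0.4322, 0.0609, 0.1154]
tcp_rot: [0.991, 0.134, -0.0, -0.0]
contact_force: [2.2, -0.2, 2.3]
opening: 0.22
finger_force: 40.3
```

View pics/s3c.png

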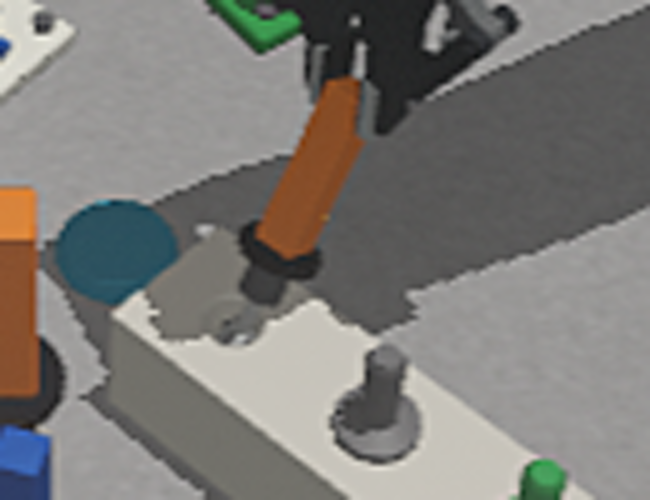

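The scene crop shows the handle now leaning about 35° towards the robot, nose still in the hole at (235,320) of the crop. I'll draw it out along its axis, grip harder and measure the tilt and the nose in the air.

```bash
python3 -m crank '[[[-9,0,-12],0,255],[[-17,0,-25],0,255],[[-17,0,-60],0,255],[[-17,0,-100],0,255],[[-17,0,-135],0,255],[[-17,0,-135],0,255],[[-17,0,-135],0,255]]' 100
cat > tool.py <<'E'
from h import *
def measure(verbose=1):
    s=get_state(); T=s['eef_pos']; Rt=R.from_quat(s['tcp_rot']).as_matrix(); g=T-Rt[:,2]*.019
    out={}
    for n in('scene','top','wrist'):
        c=cam(n); hsv=cv2.cvtColor(c['frame'],cv2.COLOR_BGR2HSV)
        v,u=np.mgrid[0:420,0:560]; v=v.ravel();u=u.ravel(); z=c['range_z'].ravel()>0; v=v[z];u=u[z]
        P=pts(c,u,v); H=hsv[v,u].astype(int)
        L=(P-g)@Rt   # tool axes
        o=(H[:,0]>3)&(H[:,0]<22)&(H[:,1]>120)&(H[:,2]>30)&(np.linalg.norm(L,axis=1)<.11)
        a=None
        if o.sum()>30:
            q=L[o]; m=q.mean(0); a=np.linalg.svd(q-m)[2][0]; a*=np.sign(a[2]) # towards nose
            print(n,'handle n',o.sum(),'mean',(m*1e3).round(1),'axis',a.round(3),'tilt',np.degrees(np.arctan2(a[0],a[2])).round(1))
        # nose/blade: non-orange pixels near predicted line, 90..118 mm from grip
        th=np.radians(35); a=np.array([np.sin(th),0,np.cos(th)])
        t=L@a; d=np.linalg.norm(L-t[:,None]*a,axis=1)
        for nm,lo,hi,w in(('collar',.049,.060,.028),('shank',.060,.078,.02),('rod+nose',.08,.125,.022)):
            k=(t>lo)&(t<hi)&(d<w)&~o
            if k.sum()>5: print('   ',nm,k.sum(),'mean',(L[k].mean(0)*1e3).round(1),'min',(L[k].min(0)*1e3).round(1),'max',(L[k].max(0)*1e3).round(1),'px',u[k].mean().round(1),v[k].mean().round(1), 'tmax',(t[k].max()*1e3).round(1))
    return g,Rt
E
python3 -c "
from tool import *
print(measure())
c=cam('scene'); cv2.imwrite('pics/s4.png',c['frame'])"
```

```text
time: 6.5
eef_pos: [0.4149, 0.0565, 0.2495]
tcp_rot: [0.991, 0.135, -0.002, -0.0]
contact_force: [0.5, -0.3, -2.0]
opening: 0.199
finger_force: 100.4
scene handle n 463 mean [25.1 -1.5  1.8] axis [ 0.466 -0.038  0.884] tilt 27.8
    collar 75 mean [44.4 -5.2 37.7] min [ 22.8 -18.6  30.2] max [55.8 18.7 49.2] px 357.1 193.5 tmax 59.5
    shank 61 mean [50.7 -3.1 51.6] min [ 38.6 -16.4  43.2] max [57.1  7.8 58.9] px 353.7 199.4 tmax 77.9
    rod+nose 90 mean [62.7 -0.9 79. ] min [51.6 -7.9 58. ] max [71.9  9.9 93.7] px 348.0 211.2 tmax 114.8
    rod+nose 25 mean [65.   1.8 83.5] min [60.5 -7.  77.8] max [70.1  7.8 96. ] px 207.6 225.6 tmax 113.7
wrist handle n 5059 mean [22.3 -0.3 -5.6] axis [0.532 0.003 0.847] tilt 32.1
    collar 1036 mean [44.4 -0.2 40.2] min [ 27.4 -19.2  32.1] max [55.8 18.2 50.1] px 274.8 165.5 tmax 60.0
    shank 32 mean [55.5  0.4 53.4] min [50.1 -7.3 38.2] max [57.   6.4 56.4] px 275.7 144.8 tmax 78.0
    rod+nose 547 mean [63.6 -0.1 79.1] min [53.3 -9.5 57.2] max [74.3  9.3 94.1] px 274.9 128.7 tmax 117.8
(array([0.4149665 , 0.05645971, 0.26853852]), array([[ 9.63769472e-01,  2.66707717e-01, -3.92406413e-03],
       [ 2.66709303e-01, -9.63777014e-01, -1.23029394e-04],
       [-3.81473570e-03, -9.28012435e-04, -9.99992293e-01]]))
```

Run:
```python
from h import *
c=cam('wrist'); f=c['frame'][80:400,150:400]; 
d=cam('scene'); g=d['frame'][130:250,300:420]
a=cv2.resize(f,None,fx=1.6,fy=1.6,interpolation=2); b=cv2.resize(g,(380,380),interpolation=2)
o=np.zeros((512,800,3),np.uint8); o[:512,:400]=a; o[:380,410:790]=b; cv2.imwrite('pics/w4.png',o)
```

```text
(no output)
```

View pics/w4.png

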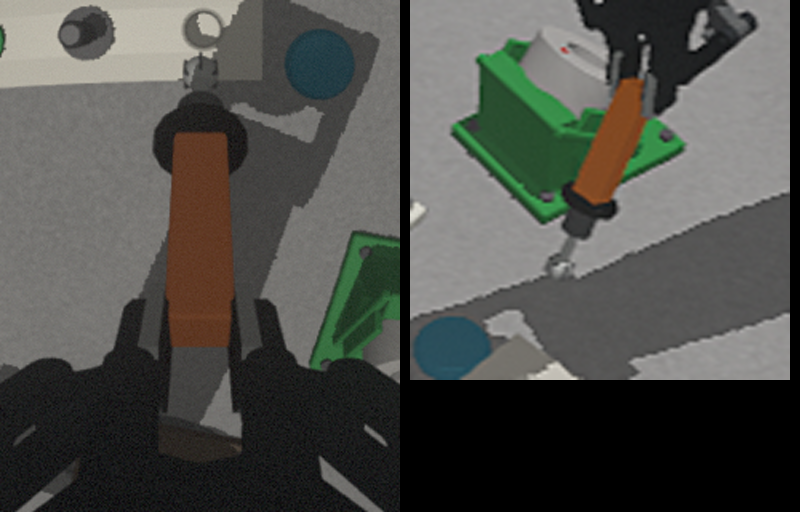

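The left crop shows the handle held near its top end, with the collar at (200,140) and the nose at (200,72). In the scene crop the tool hangs free with its nose at (560,265). I'll fit the front flat for the exact tilt, then the nose position.

```bash
cat > tool2.py <<'E'
from h import *
def fit():
    s=get_state(); Rt=R.from_quat(s['tcp_rot']).as_matrix(); g=s['eef_pos']-Rt[:,2]*.019
    res=[]
    for n in('wrist','scene'):
        c=cam(n); hsv=cv2.cvtColor(c['frame'],cv2.COLOR_BGR2HSV)
        v,u=np.nonzero(c['range_z']>0); L=(pts(c,u,v)-g)@Rt; H=hsv[v,u].astype(int)
        o=(H[:,0]>3)&(H[:,0]<22)&(H[:,1]>120)&(H[:,2]>30)&(np.linalg.norm(L,axis=1)<.11)
        q=L[o]
        if n=='wrist':
            rng=np.random.default_rng(0); best=0
            for _ in range(400):
                p=q[rng.choice(len(q),3,False)]; w=np.cross(p[1]-p[0],p[2]-p[0]); w/=np.linalg.norm(w)+1e-12
                i=abs((q-p[0])@w)<.0015
                if i.sum()>best: best=i.sum(); I=i
            f=q[I]; m=f.mean(0); w=np.linalg.svd(f-m)[2][2]; w*=np.sign(w[0])
            a=np.array([-w[2],0,w[0]]); a/=np.linalg.norm(a)
            ax=m-.010*w; 
            print('front flat',best,'of',len(q),'n',w.round(3),'tilt',np.degrees(np.arctan2(a[0],a[2])).round(1),'y tilt',np.degrees(w[1]).round(1))
            t=(f-ax)@a; print('flat extent along axis mm',np.percentile(t,[.5,99.5])*1e3,'axis pt at grip level: x=',((ax-a*ax[2]/a[2])*1e3).round(1))
            top=ax+a*np.percentile(t,.5); bot=ax+a*np.percentile(t,99.5); print('handle bottom (6mm above collar)',(bot*1e3).round(1),'top',(top*1e3).round(1))
            print('nose predicted from bottom/top',((bot+.054*a)*1e3).round(1),((top+.134*a)*1e3).round(1)); nose=top+.134*a
        near=(np.linalg.norm(L-nose,axis=1)<.016)&~o&(H[:,1]<60)
        if near.sum()>20:
            from scipy.optimize import least_squares
            r=least_squares(lambda x:np.linalg.norm(L[near]-x,axis=1)-.0085,nose,loss='soft_l1',f_scale=.001)
            print(n,'nose sphere',near.sum(),(r.x*1e3).round(1),'rms',np.sqrt(np.mean(r.fun**2)))
    return
E
python3 -c "
from tool2 import *; fit()"
```

```text
front flat 4386 of 5074 n [ 0.877 -0.006 -0.481] tilt 28.7 y tilt -0.4
flat extent along axis mm [-33.33989922  45.1409522 ] axis pt at grip level: x= [16.9  0.   0. ]
handle bottom (6mm above collar) [38.8  0.  40. ] top [  1.1   0.  -28.9]
nose predicted from bottom/top [64.8  0.  87.3] [65.5  0.  88.6]
wrist nose sphere 419 [65.   0.3 88. ] rms 0.001464233087920949
scene nose sphere 68 [63.1  1.  86.4] rms 0.001736034861363539
```

Tilt is 28.7° (allowed 35±16°) and the nose is at (65, 0, 88) mm from the grasp point. Both views agree, so I go to hover 40 mm off the edge by the dot.

```bash
python3 -m crank '[[[-2,40,0],0,255],[[-5,80,0],0,255],[[-10,120,0],-2,255],[[-20,165,0],-3.5,255],[[-33,210,0],-3.5,255],[[-46.5,255,0],-3.5,255],[[-46.5,265,0],-3.5,255],[[-46.5,265,20],-3.5,255],[[-46.5,265,43],-3.5,255],[[-46.5,265,43],-3.5,255]]' 120
cat > ins.py <<'E'
from h import *
from tool2 import fit
def look():
    s=get_state(); Rt=R.from_quat(s['tcp_rot']).as_matrix(); g=s['eef_pos']-Rt[:,2]*.019
    print('g',g.round(4),'yaw x',np.degrees(np.arctan2(Rt[1,0],Rt[0,0])).round(2))
    C0=np.array([.5199,-.1925,.09]); n=np.array([-.5427,-.1867,.8192]); up=np.array([.7745,.2667,.5736]); sd=np.array([-.3256,.9455,0])
    for nm in('wrist','scene','top'):
        c=cam(nm); hsv=cv2.cvtColor(c['frame'],cv2.COLOR_BGR2HSV)
        v,u=np.nonzero(c['range_z']>0); P=pts(c,u,v); H=hsv[v,u].astype(int)
        D=P-C0; r=np.stack([D@up,D@sd],1)*1e3; h=D@n*1e3; rr=np.hypot(*r.T)
        k=(abs(h)<5)&(rr<42)&(rr>24)&(H[:,1]<60)
        if k.sum()<30: continue
        A=np.c_[r[k],np.ones(k.sum())]; pl,*_=np.linalg.lstsq(A,h[k],rcond=None)
        print(nm,'face plane px',k.sum(),'offset mm',pl[2].round(2),'slopes deg',np.degrees(pl[:2]).round(2))
        # outer rim circle fit using plane-cast pixels: face px within 4 mm of plane
        f=(abs(h-(r@pl[:2]+pl[2]))<2.5)&(rr<52)&(H[:,1]<60)&(rr>10)
        im=np.zeros((420,560),np.uint8); im[v[f],u[f]]=255
        cn,hi=cv2.findContours(im,cv2.RETR_CCOMP,cv2.CHAIN_APPROX_NONE)
        for q in sorted(cn,key=len)[-3:]:
            q=q[:,0].astype(float); d=rays(c,q[:,0],q[:,1])@c['R'].T
            t=((C0-c['o'])@n+pl[2]/1e3)/(d@n); X=c['o']+d*t[:,None]-C0; e=np.stack([X@up,X@sd],1)*1e3
            B=np.c_[2*e,np.ones(len(e))]; sol,*_=np.linalg.lstsq(B,(e**2).sum(1),rcond=None); R0=np.sqrt(sol[2]+sol[:2]@sol[:2])
            print('   contour',len(q),'centre up,side',sol[:2].round(1),'R',R0.round(1),'res',np.std(np.hypot(*(e-sol[:2]).T)).round(1))
        m=((H[:,0]<8)|(H[:,0]>172))&(H[:,1]>90)&(rr<42)&(rr>22)&(abs(h)<6)
        if m.sum(): print('   dot',m.sum(),r[m].mean(0).round(1),'phi',np.degrees(np.arctan2(*r[m].mean(0)[::-1])).round(1))
E
python3 -c "
from ins import *; look(); fit()"
```

```text
time: 7.9
eef_pos: [0.44, -0.2095, 0.2035]
tcp_rot: [0.986, 0.165, -0.003, -0.003]
contact_force: [-0.2, 0.6, -0.8]
opening: 0.2
finger_force: 121.5
g [ 0.4401 -0.2096  0.2225] yaw x 18.96
wrist face plane px 3454 offset mm -1.11 slopes deg [-0.03  0.18]
   contour 4 centre up,side [ 45.4 -10.5] R 0.9 res 0.1
   contour 29 centre up,side [28.8 14.8] R 4.7 res 0.3
   contour 408 centre up,side [ 2.7 -1.6] R 37.9 res 10.8
   dot 62 [29.3 14.6] phi 26.5
scene face plane px 187 offset mm 0.66 slopes deg [-0.73 -0.57]
   contour 9 centre up,side [28.  12.3] R 8.7 res 2.3
   contour 30 centre up,side [2.1 0.3] R 20.4 res 1.9
   contour 73 centre up,side [3.3 1.3] R 45.2 res 2.4
   dot 2 [27.8 15.1] phi 28.6
top face plane px 297 offset mm 0.47 slopes deg [-0.04  0.35]
   contour 8 centre up,side [ 7. 22.] R 4.4 res 1.2
   contour 14 centre up,side [26.6 15.2] R 6.9 res 1.4
   contour 103 centre up,side [6.4 3.6] R 34.2 res 9.8
   dot 7 [27.5 15.7] phi 29.8
front flat 4383 of 5021 n [ 0.876 -0.003 -0.482] tilt 28.8 y tilt -0.2
flat extent along axis mm [-33.58688678  45.57484126] axis pt at grip level: x= [16.8  0.   0. ]
handle bottom (6mm above collar) [39.2  0.  40.7] top [  1.    0.  -28.7]
nose predicted from bottom/top [65.2  0.  88. ] [65.6  0.  88.7]
wrist nose sphere 416 [65.   0.3 88.2] rms 0.0014881635656654854
scene nose sphere 49 [62.8  1.3 86.7] rms 0.0016667964678280644
```

Run:
```python
from h import *
from scipy.optimize import least_squares
C0=np.array([.5199,-.1925,.09]); n=np.array([-.5427,-.1867,.8192]); up=np.array([.7745,.2667,.5736]); sd=np.array([-.3256,.9455,0])
for nm,off in(('wrist',-1.1),('scene',.66)):
    c=cam(nm); im=c['frame']; cv2.imwrite(f'pics/{nm}5.png',im)
    g=cv2.GaussianBlur(cv2.cvtColor(im,cv2.COLOR_BGR2GRAY),(3,3),0); E=cv2.Canny(g,30,80)
    v,u=np.nonzero(E); d=rays(c,u,v)@c['R'].T; t=((C0-c['o'])@n+off/1e3)/(d@n); X=c['o']+d*t[:,None]-C0; e=np.stack([X@up,X@sd],1)*1e3
    for Rr in(20,45):
        best=(0,)
        for a in np.arange(-6,6.1,.5):
            for b in np.arange(-6,6.1,.5):
                q=abs(np.hypot(e[:,0]-a,e[:,1]-b)-Rr)<1.; 
                if q.sum()>best[0]: best=(q.sum(),a,b,q)
        q=best[3]; r=least_squares(lambda x:np.hypot(*(e[q]-x).T)-Rr,best[1:3],loss='soft_l1'); print(nm,Rr,best[:3],r.x.round(2))
a=cv2.imread('pics/wrist5.png')[60:260,170:400]; cv2.imwrite('pics/w5c.png',cv2.resize(a,None,fx=3,fy=3,interpolation=2))
```

```text
wrist 20 (np.int64(60), np.float64(0.0), np.float64(-1.0)) [ 0.15 -1.  ]
wrist 45 (np.int64(247), np.float64(0.5), np.float64(-1.5)) [ 0.43 -1.52]
scene 20 (np.int64(9), np.float64(-1.0), np.float64(-4.5)) [-0.95 -4.4 ]
scene 45 (np.int64(22), np.float64(5.5), np.float64(1.0)) [5.77 1.13]
```

View pics/w5c.png

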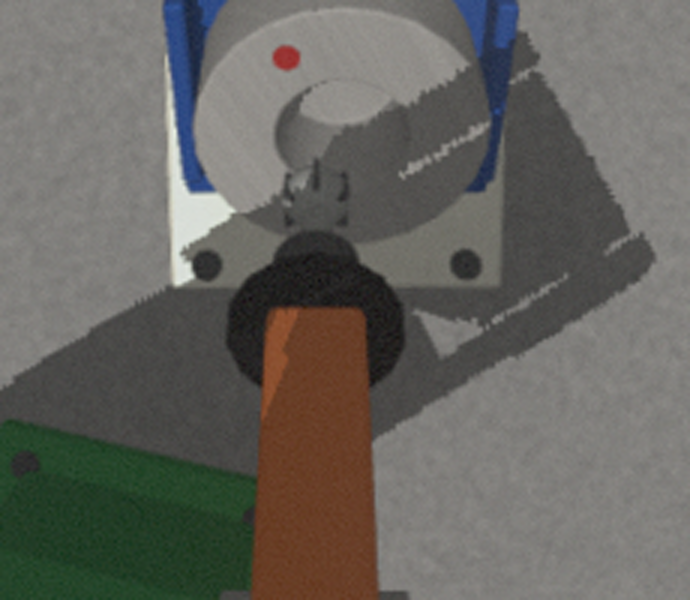

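The wrist crop shows the bore at (340,135), the red dot at (286,57) and the nose at (315,195). Circle fits for bore and rim agree and put the dot 32.9 mm out at 29°. Next I work out the shifts.

```bash
cat > plan.py <<'E'
from h import *
NOSE=np.array([65.,.3,88.1]); a=np.array([.482,0,.876])
C=np.array([.5211,-.1934,.0893]); n=np.array([-.5427,-.1867,.8192]); up=np.array([.7745,.2667,.5736]); sd=np.array([-.3256,.9455,0])
def st():
    s=get_state(); Rt=R.from_quat(s['tcp_rot']).as_matrix(); g=s['eef_pos']-Rt[:,2]*.019; return s,Rt,g
def where():
    s,Rt,g=st(); p=(g+Rt@NOSE/1e3-C)*1e3; x,y,h=p@up,p@sd,p@n
    print('free nose: r %.1f phi %.1f h %.1f'%(np.hypot(x,y),np.degrees(np.arctan2(y,x)),h),'F',s['contact_force'].round(2)); return p,Rt
def shift(phi,d,r=16,h=7.5):
    p,Rt=st()[1:][::-1][0],None
def plan(phis,d,r=16,h=7.5):
    p,Rt=where()
    for f in phis:
        q=r*np.cos(np.radians(f))*up+r*np.sin(np.radians(f))*sd+h*n
        print(f,(Rt.T@(q-p)+d*a).round(1).tolist())
E
python3 -c "
from plan import *; plan([29],-10);plan([29],0);plan([29],4)"
```

```text
free nose: r 18.6 phi 25.3 h 50.1 F [-0.09  0.09 -0.91]
29 [17.3, 0.1, 27.8]
free nose: r 18.6 phi 25.3 h 50.1 F [-0.09  0.09 -0.91]
29 [22.1, 0.1, 36.5]
free nose: r 18.6 phi 25.3 h 50.1 F [-0.09  0.09 -0.91]
29 [24.0, 0.1, 40.0]
```

```bash
python3 -m crank '[[[9,0,14],0,255],[[17.3,0,27.8],0,255],[[17.3,0,27.8],0,255],[[17.3,0,27.8],0,255]]'; python3 -c "
from plan import *; plan([29],0);plan([29],4)"
```

```text
time: 8.65
eef_pos: [0.458, -0.2051, 0.1784]
tcp_rot: [0.986, 0.165, -0.001, -0.001]
contact_force: [0.6, 1.2, -1.1]
opening: 0.192
finger_force: 121.5
free nose: r 15.7 phi 36.6 h 15.4 F [ 0.64  1.19 -1.07]
29 [5.7, 1.6, 5.7]
free nose: r 15.7 phi 36.6 h 15.4 F [ 0.64  1.19 -1.07]
29 [7.7, 1.6, 9.2]
```

```bash
python3 -c "
from tool2 import *; fit()
from plan import *; plan([29],0)"
```

```text
front flat 4365 of 5016 n [ 0.877  0.    -0.481] tilt 28.8 y tilt 0.0
flat extent along axis mm [-33.64589194  45.31200494] axis pt at grip level: x= [16.8  0.   0. ]
handle bottom (6mm above collar) [39.   0.  40.5] top [  1.    0.  -28.7]
nose predicted from bottom/top [65.   0.  87.9] [65.5  0.  88.8]
wrist nose sphere 437 [65.2  0.4 88.3] rms 0.0022057042179441932
scene nose sphere 52 [63.5  0.5 85.9] rms 0.0032235462041715355
free nose: r 16.0 phi 31.8 h 16.4 F [-0.03 -0.78 -0.69]
29 [5.4, 0.7, 7.1]
```

```bash
python3 -m crank '[[[2.5,0.7,3],0,255],[[5,0.7,6.5],0,255],[[6.5,0.7,9],0,255],[[7.8,0.7,11.5],0,255],[[7.8,0.7,11.5],0,255],[[7.8,0.7,11.5],0,255],[[7.8,0.7,11.5],0,255]]'; python3 -c "
from plan import *; plan([29],5)
from tool2 import *; fit()"
```

```text
time: 9.45
eef_pos: [0.4659, -0.2041, 0.1685]
tcp_rot: [0.986, 0.165, -0.0, 0.0]
contact_force: [-0.7, -1.4, 1.1]
opening: 0.198
finger_force: 121.7
free nose: r 15.4 phi 29.1 h 2.9 F [-0.75 -1.43  1.14]
29 [0.2, -0.3, 0.3]
front flat 4356 of 5001 n [ 0.877 -0.004 -0.48 ] tilt 28.7 y tilt -0.2
flat extent along axis mm [-33.37588812  45.24326548] axis pt at grip level: x= [16.8  0.1  0. ]
handle bottom (6mm above collar) [38.8  0.1 40.3] top [  1.1   0.1 -28.7]
nose predicted from bottom/top [64.7  0.1 87.7] [65.3  0.1 88.9]
wrist nose sphere 758 [66.5 -1.  85. ] rms 0.003008231322026365
scene nose sphere 54 [62.4  0.4 84.3] rms 0.0029805230839916254
```

The blade is seated with about 2 N of reaction, and the tool hasn't slipped in the grip. I'll print the circle shifts.

Run:
```python
import numpy as np
P=lambda f:np.array([13.11*np.cos(np.radians(f)),-16*np.sin(np.radians(f)),-9.18*np.cos(np.radians(f))])
for k in range(8):
    f0=29-45*k; print(f0,[(P(f0-5*i)-P(f0)).round(1).tolist() for i in range(1,10)])
```

```text
29 [[0.5, 1.2, -0.4], [0.9, 2.5, -0.7], [1.3, 3.9, -0.9], [1.5, 5.3, -1.0], [1.6, 6.6, -1.1], [1.6, 8.0, -1.1], [1.6, 9.4, -1.1], [1.4, 10.8, -1.0], [1.1, 12.2, -0.8]]
-16 [[-0.4, 1.3, 0.3], [-0.8, 2.6, 0.6], [-1.4, 3.8, 1.0], [-2.0, 5.0, 1.4], [-2.7, 6.1, 1.9], [-3.5, 7.1, 2.4], [-4.4, 8.0, 3.0], [-5.3, 8.9, 3.7], [-6.2, 9.6, 4.4]]
-61 [[-1.0, 0.6, 0.7], [-2.1, 1.1, 1.5], [-3.2, 1.5, 2.2], [-4.3, 1.8, 3.0], [-5.4, 2.0, 3.8], [-6.6, 2.0, 4.6], [-7.7, 1.9, 5.4], [-8.9, 1.7, 6.2], [-10.0, 1.4, 7.0]]
-106 [[-1.1, -0.4, 0.8], [-2.1, -1.0, 1.5], [-3.1, -1.7, 2.2], [-4.1, -2.4, 2.9], [-5.0, -3.3, 3.5], [-5.8, -4.3, 4.1], [-6.6, -5.3, 4.6], [-7.3, -6.4, 5.1], [-7.9, -7.6, 5.5]]
-151 [[-0.5, -1.2, 0.4], [-0.9, -2.5, 0.7], [-1.3, -3.9, 0.9], [-1.5, -5.3, 1.0], [-1.6, -6.6, 1.1], [-1.6, -8.0, 1.1], [-1.6, -9.4, 1.1], [-1.4, -10.8, 1.0], [-1.1, -12.2, 0.8]]
-196 [[0.4, -1.3, -0.3], [0.8, -2.6, -0.6], [1.4, -3.8, -1.0], [2.0, -5.0, -1.4], [2.7, -6.1, -1.9], [3.5, -7.1, -2.4], [4.4, -8.0, -3.0], [5.3, -8.9, -3.7], [6.2, -9.6, -4.4]]
-241 [[1.0, -0.6, -0.7], [2.1, -1.1, -1.5], [3.2, -1.5, -2.2], [4.3, -1.8, -3.0], [5.4, -2.0, -3.8], [6.6, -2.0, -4.6], [7.7, -1.9, -5.4], [8.9, -1.7, -6.2], [10.0, -1.4, -7.0]]
-286 [[1.1, 0.4, -0.8], [2.1, 1.0, -1.5], [3.1, 1.7, -2.2], [4.1, 2.4, -2.9], [5.0, 3.3, -3.5], [5.8, 4.3, -4.1], [6.6, 5.3, -4.6], [7.3, 6.4, -5.1], [7.9, 7.6, -5.5]]
```

```bash
python3 -m crank '[[[0.5,1.2,-0.4],0,255],[[0.9,2.5,-0.7],0,255],[[1.3,3.9,-0.9],0,255],[[1.5,5.3,-1.0],0,255],[[1.6,6.6,-1.1],0,255],[[1.6,8.0,-1.1],0,255],[[1.6,9.4,-1.1],0,255],[[1.4,10.8,-1.0],0,255],[[1.1,12.2,-0.8],0,255],[[1.1,12.2,-0.8],0,255]]'; python3 -c "
from plan import *; plan([-16],5)"
```

```text
time: 10.55
eef_pos: [0.4707, -0.215, 0.1688]
tcp_rot: [0.986, 0.165, -0.0, -0.0]
contact_force: [-3.0, 0.6, -1.9]
opening: 0.198
finger_force: 121.5
free nose: r 15.0 phi -16.9 h 2.5 F [-2.96  0.55 -1.93]
-16 [0.4, 0.1, -0.3]
```

```bash
python3 -m crank '[[[-0.4,1.3,0.3],0,255],[[-0.8,2.6,0.6],0,255],[[-1.4,3.8,1.0],0,255],[[-2.0,5.0,1.4],0,255],[[-2.7,6.1,1.9],0,255],[[-3.5,7.1,2.4],0,255],[[-4.4,8.0,3.0],0,255],[[-5.3,8.9,3.7],0,255],[[-6.2,9.6,4.4],0,255],[[-6.2,9.6,4.4],0,255]]'; python3 -c "
from plan import *; plan([-61],5)
from tool2 import *; fit()"
```

```text
time: 11.55
eef_pos: [0.4685, -0.226, 0.1647]
tcp_rot: [0.986, 0.165, 0.0, -0.0]
contact_force: [-3.0, 3.2, 0.1]
opening: 0.198
finger_force: 121.6
free nose: r 15.9 phi -61.9 h 2.6 F [-2.96  3.17  0.1 ]
-61 [-0.2, -0.0, 0.2]
front flat 4344 of 4995 n [ 0.878 -0.004 -0.478] tilt 28.5 y tilt -0.2
flat extent along axis mm [-33.54346467  45.21121816] axis pt at grip level: x= [16.7 -0.3  0. ]
handle bottom (6mm above collar) [38.7 -0.3 40.5] top [  1.1  -0.3 -28.7]
nose predicted from bottom/top [64.5 -0.3 87.9] [65.1 -0.3 89. ]
wrist nose sphere 773 [65.9  1.5 86.5] rms 0.003118254893451027
scene nose sphere 53 [62.9 -0.6 84.1] rms 0.003112982994123438
```

Run:
```python
from h import *
from plan import *
c=cam('wrist'); d=cam('scene')
def proj(c,p):
    q=(p-c['o'])@c['R']
    if c['n']=='wrist':
        th=np.arctan2(np.hypot(q[0],q[1]),q[2]); k=th/np.hypot(q[0],q[1]); return c['cx']+c['f']*q[0]*k,c['cy']+c['f']*q[1]*k
    return c['cx']+c['f']*q[0]/q[2],c['cy']+c['f']*q[1]/q[2]
s,Rt,g=st(); o=np.zeros((500,800,3),np.uint8)
free=g+Rt@NOSE/1e3; pr=free-Rt@a*.005
for c_,x0,y0,w,sc,ox in((c,210,70,130,4,0),(d,235,140,70,4,530)):
    A=c_['frame'][y0:y0+120,x0:x0+w]; A=cv2.resize(A,None,fx=sc,fy=sc,interpolation=2)
    for p,col in((pr,(0,255,0)),(C,(255,0,255))):
        u,v=proj(c_,p); cv2.circle(A,(int((u-x0+.5)*sc),int((v-y0+.5)*sc)),3,col,-1)
    for Rr in(20,45):
        q=[proj(c_,C+Rr/1e3*(np.cos(t)*up+np.sin(t)*sd)) for t in np.linspace(0,2*np.pi,60)]
        cv2.polylines(A,[np.int32([((u-x0+.5)*sc,(v-y0+.5)*sc) for u,v in q])],True,(0,255,255),1)
    A=A[:500,:800-ox]; o[:A.shape[0],ox:ox+A.shape[1]]=A
cv2.imwrite('pics/w6.png',o)
```

```text
(no output)
```

View pics/w6.png

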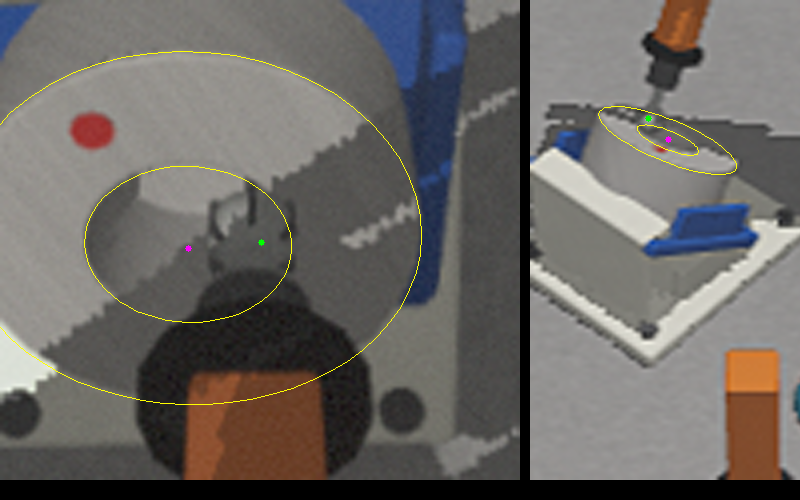

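The overlay fits the bore and rim well. But the nose, at (253,232) rather than the predicted (261,242), sits about 1.5 mm too far inward, so it rides low on the edge and presses steeply. I'll lift off, return to the dot and redo the circle with a 17.5 mm commanded radius.

```bash
python3 -m crank '[[[-4,0,-6.5],0,255],[[-7.2,0,-13],0,255],[[-7.2,0,-13],0,255],[[-7.2,0,-13],0,255]]'; python3 -c "
from plan import *; plan([29],-6,17.5,8.1); plan([29],5,17.5,8.1)
from tool2 import *; fit()"
```

```text
time: 12.15
eef_pos: [0.4622, -0.2296, 0.1788]
tcp_rot: [0.986, 0.164, 0.001, 0.002]
contact_force: [0.3, 0.5, -1.7]
opening: 0.198
finger_force: 121.5
free nose: r 18.5 phi -57.8 h 18.2 F [ 0.29  0.47 -1.69]
29 [7.3, -24.2, -0.2]
free nose: r 18.5 phi -57.8 h 18.2 F [ 0.29  0.47 -1.69]
29 [12.6, -24.2, 9.4]
front flat 4364 of 5011 n [ 0.878 -0.002 -0.48 ] tilt 28.7 y tilt -0.1
flat extent along axis mm [-33.62308272  45.7837121 ] axis pt at grip level: x= [16.8  0.1  0. ]
handle bottom (6mm above collar) [39.3  0.1 41.1] top [  1.2   0.1 -28.5]
nose predicted from bottom/top [65.2  0.1 88.5] [65.4  0.1 89. ]
wrist nose sphere 417 [64.9  0.3 88.1] rms 0.0014538891056043775
scene nose sphere 49 [62.5 -0.5 88. ] rms 0.0023866959040034583
```

```bash
python3 -m crank '[[[3,-12,-1.2],0,255],[[7.6,-22.8,-1.2],0,255],[[7.6,-22.8,-1.2],0,255],[[9.5,-22.8,2.5],0,255],[[11.5,-22.8,6],0,255],[[12.9,-22.8,8.4],0,255],[[12.9,-22.8,8.4],0,255],[[12.9,-22.8,8.4],0,255],[[12.9,-22.8,8.4],0,255],[[12.9,-22.8,8.4],0,255]]'; python3 -c "
from plan import *
for i in range(3): where(); cam('top')
plan([29],5,17.5,8.1)"
python3 - <<'E'
import numpy as np
P=lambda f:np.array([14.34*np.cos(np.radians(f)),-17.5*np.sin(np.radians(f)),-10.04*np.cos(np.radians(f))])
for k in range(8):
    f0=29-45*k; print(f0,[(P(f0-5*i)-P(f0)).round(1).tolist() for i in range(1,10)])
E
```

```text
time: 13.25
eef_pos: [0.4662, -0.2029, 0.1694]
tcp_rot: [0.986, 0.165, -0.0, 0.0]
contact_force: [-1.5, -0.2, 1.6]
opening: 0.194
finger_force: 121.8
free nose: r 16.8 phi 30.5 h 3.3 F [-1.48 -0.24  1.55]
free nose: r 16.8 phi 30.5 h 3.3 F [-1.66 -0.43  1.15]
free nose: r 16.8 phi 30.5 h 3.3 F [-0.68  0.27  1.47]
free nose: r 16.8 phi 30.5 h 3.2 F [-0.41 -0.01  0.34]
29 [0.3, 0.1, -0.0]
29 [[0.6, 1.4, -0.4], [1.0, 2.8, -0.7], [1.4, 4.3, -1.0], [1.6, 5.7, -1.1], [1.8, 7.3, -1.2], [1.8, 8.8, -1.3], [1.7, 10.3, -1.2], [1.5, 11.8, -1.1], [1.2, 13.3, -0.9]]
-16 [[-0.4, 1.4, 0.3], [-0.9, 2.8, 0.6], [-1.5, 4.2, 1.0], [-2.2, 5.5, 1.5], [-3.0, 6.7, 2.1], [-3.8, 7.8, 2.7], [-4.8, 8.8, 3.3], [-5.8, 9.7, 4.0], [-6.8, 10.5, 4.8]]
-61 [[-1.1, 0.7, 0.8], [-2.3, 1.2, 1.6], [-3.5, 1.7, 2.4], [-4.7, 2.0, 3.3], [-6.0, 2.2, 4.2], [-7.2, 2.2, 5.0], [-8.5, 2.1, 5.9], [-9.7, 1.9, 6.8], [-10.9, 1.5, 7.6]]
-106 [[-1.2, -0.5, 0.8], [-2.3, -1.1, 1.6], [-3.4, -1.8, 2.4], [-4.5, -2.7, 3.1], [-5.5, -3.6, 3.8], [-6.4, -4.7, 4.5], [-7.2, -5.8, 5.0], [-7.9, -7.0, 5.6], [-8.6, -8.3, 6.0]]
-151 [[-0.6, -1.4, 0.4], [-1.0, -2.8, 0.7], [-1.4, -4.3, 1.0], [-1.6, -5.7, 1.1], [-1.8, -7.3, 1.2], [-1.8, -8.8, 1.3], [-1.7, -10.3, 1.2], [-1.5, -11.8, 1.1], [-1.2, -13.3, 0.9]]
-196 [[0.4, -1.4, -0.3], [0.9, -2.8, -0.6], [1.5, -4.2, -1.0], [2.2, -5.5, -1.5], [3.0, -6.7, -2.1], [3.8, -7.8, -2.7], [4.8, -8.8, -3.3], [5.8, -9.7, -4.0], [6.8, -10.5, -4.8]]
-241 [[1.1, -0.7, -0.8], [2.3, -1.2, -1.6], [3.5, -1.7, -2.4], [4.7, -2.0, -3.3], [6.0, -2.2, -4.2], [7.2, -2.2, -5.0], [8.5, -2.1, -5.9], [9.7, -1.9, -6.8], [10.9, -1.5, -7.6]]
-286 [[1.2, 0.5, -0.8], [2.3, 1.1, -1.6], [3.4, 1.8, -2.4], [4.5, 2.7, -3.1], [5.5, 3.6, -3.8], [6.4, 4.7, -4.5], [7.2, 5.8, -5.0], [7.9, 7.0, -5.6], [8.6, 8.3, -6.0]]
```

```bash
python3 -m crank '[[[0.6,1.4,-0.4],0,255],[[1.0,2.8,-0.7],0,255],[[1.4,4.3,-1.0],0,255],[[1.6,5.7,-1.1],0,255],[[1.8,7.3,-1.2],0,255],[[1.8,8.8,-1.3],0,255],[[1.7,10.3,-1.2],0,255],[[1.5,11.8,-1.1],0,255],[[1.2,13.3,-0.9],0,255],[[1.2,13.3,-0.9],0,255]]'; python3 -c "
from plan import *
for i in range(4): where(); cam('top')"
```

```text
time: 14.4
eef_pos: [0.4715, -0.2151, 0.17]
tcp_rot: [0.986, 0.165, -0.0, -0.0]
contact_force: [-2.8, 0.4, -0.9]
opening: 0.198
finger_force: 121.5
free nose: r 16.4 phi -16.6 h 3.1 F [-2.84  0.4  -0.89]
free nose: r 16.4 phi -16.7 h 3.2 F [-3.21  1.52 -1.04]
free nose: r 16.5 phi -16.6 h 3.2 F [-3.18  0.44 -0.  ]
free nose: r 16.5 phi -16.6 h 3.2 F [-3.66  0.45 -0.27]
```

```bash
python3 -m crank '[[[-0.4,1.4,0.3],0,255],[[-0.9,2.8,0.6],0,255],[[-1.5,4.2,1.0],0,255],[[-2.2,5.5,1.5],0,255],[[-3.0,6.7,2.1],0,255],[[-3.8,7.8,2.7],0,255],[[-4.8,8.8,3.3],0,255],[[-5.8,9.7,4.0],0,255],[[-6.8,10.5,4.8],0,255],[[-6.8,10.5,4.8],0,255]]'
cat >> plan.py <<'E'
def check(phi,k=5):
    F=[]
    for i in range(k): p,_=where() if i==0 else (0,0); F.append(get_state()['contact_force']); cam('top')
    f=np.mean(F,0)-np.array([.2,.25,-1.1]); ph=np.radians(phi); rad=np.cos(ph)*up+np.sin(ph)*sd; tan=np.sin(ph)*up-np.cos(ph)*sd
    al=np.arctan2(-f@rad,f@n); print('F n %.1f rad %.1f tan %.1f -> est r %.1f h %.1f'%(f@n,f@rad,f@tan,20-8.5*np.sin(al),8.5*np.cos(al)))
E
python3 -c "
from plan import *
check(-61)"
```

```text
time: 15.6
eef_pos: [0.4692, -0.2278, 0.1658]
tcp_rot: [0.986, 0.164, 0.001, 0.001]
contact_force: [-0.8, 1.4, 1.1]
opening: 0.192
finger_force: 121.8
free nose: r 18.1 phi -63.0 h 3.3 F [-0.84  1.41  1.06]
F n 2.2 rad -0.8 tan -0.9 -> est r 16.9 h 7.9
```

```bash
python3 -m crank '[[[-1.1,0.7,0.8],0,255],[[-2.3,1.2,1.6],0,255],[[-3.5,1.7,2.4],0,255],[[-4.7,2.0,3.3],0,255],[[-6.0,2.2,4.2],0,255],[[-7.2,2.2,5.0],0,255],[[-8.5,2.1,5.9],0,255],[[-9.7,1.9,6.8],0,255],[[-10.9,1.5,7.6],0,255],[[-10.9,1.5,7.6],0,255]]'; python3 -c "
from plan import *
check(-106)"
```

```text
time: 16.85
eef_pos: [0.4587, -0.2321, 0.1577]
tcp_rot: [0.986, 0.165, -0.0, 0.0]
contact_force: [-0.5, 1.3, 1.4]
opening: 0.198
finger_force: 121.9
free nose: r 17.6 phi -109.5 h 3.2 F [-0.54  1.34  1.44]
F n 2.3 rad -0.9 tan -0.5 -> est r 16.9 h 7.9
```

```bash
python3 -m crank '[[[-1.2,-0.5,0.8],0,255],[[-2.3,-1.1,1.6],0,255],[[-3.4,-1.8,2.4],0,255],[[-4.5,-2.7,3.1],0,255],[[-5.5,-3.6,3.8],0,255],[[-6.4,-4.7,4.5],0,255],[[-7.2,-5.8,5.0],0,255],[[-7.9,-7.0,5.6],0,255],[[-8.6,-8.3,6.0],0,255],[[-8.6,-8.3,6.0],0,255]]'; python3 -c "
from plan import *
check(-151)"
```

```text
time: 18.1
eef_pos: [0.4477, -0.2267, 0.1516]
tcp_rot: [0.986, 0.165, -0.0, -0.0]
contact_force: [0.4, 0.1, 1.9]
opening: 0.196
finger_force: 121.9
free nose: r 18.2 phi -154.2 h 3.2 F [0.43 0.11 1.9 ]
F n 2.5 rad -1.3 tan -0.7 -> est r 16.1 h 7.6
```

```bash
python3 -m crank '[[[-0.5,-1.4,0.3],0,255],[[-0.9,-2.8,0.6],0,255],[[-1.2,-4.3,0.9],0,255],[[-1.4,-5.7,1.0],0,255],[[-1.5,-7.3,1.1],0,255],[[-1.5,-8.8,1.1],0,255],[[-1.4,-10.3,1.0],0,255],[[-1.2,-11.8,0.9],0,255],[[-0.9,-13.3,0.7],0,255],[[-0.9,-13.3,0.7],0,255]]'; python3 -c "
from plan import *
check(-196)"
```

```text
time: 19.35
eef_pos: [0.4426, -0.2143, 0.151]
tcp_rot: [0.986, 0.165, -0.0, -0.0]
contact_force: [-0.1, -0.8, 1.7]
opening: 0.198
finger_force: 121.8
free nose: r 18.3 phi 162.5 h 3.1 F [-0.09 -0.82  1.67]
F n 2.3 rad -1.0 tan -0.6 -> est r 16.7 h 7.8
```

```bash
python3 -m crank '[[[0.4,-1.4,-0.3],0,255],[[0.9,-2.8,-0.6],0,255],[[1.5,-4.2,-1.0],0,255],[[2.2,-5.5,-1.5],0,255],[[3.0,-6.7,-2.1],0,255],[[3.8,-7.8,-2.7],0,255],[[4.8,-8.8,-3.3],0,255],[[5.8,-9.7,-4.0],0,255],[[6.8,-10.5,-4.8],0,255],[[6.8,-10.5,-4.8],0,255]]'; python3 -c "
from plan import *
check(-241)"
```

```text
time: 20.6
eef_pos: [0.4456, -0.2021, 0.1557]
tcp_rot: [0.986, 0.165, -0.0, -0.001]
contact_force: [-1.7, -2.1, 0.7]
opening: 0.197
finger_force: 121.7
free nose: r 18.6 phi 119.7 h 3.1 F [-1.69 -2.08  0.73]
F n 2.6 rad -0.5 tan -1.7 -> est r 18.4 h 8.4
```

```bash
python3 -m crank '[[[1.1,-0.7,-0.8],0,255],[[2.3,-1.2,-1.6],0,255],[[3.5,-1.7,-2.4],0,255],[[4.7,-2.0,-3.3],0,255],[[6.0,-2.2,-4.2],0,255],[[7.2,-2.2,-5.0],0,255],[[8.5,-2.1,-5.9],0,255],[[9.7,-1.9,-6.8],0,255],[[10.9,-1.5,-7.6],0,255],[[10.9,-1.5,-7.6],0,255]]'; python3 -c "
from plan import *
check(-286)"
```

```text
time: 21.85
eef_pos: [0.4558, -0.1974, 0.1635]
tcp_rot: [0.986, 0.165, 0.0, -0.0]
contact_force: [-2.5, -0.9, 1.2]
opening: 0.199
finger_force: 121.6
free nose: r 17.7 phi 75.1 h 3.1 F [-2.46 -0.85  1.16]
F n 2.7 rad -0.9 tan -1.5 -> est r 17.2 h 8.0
```

```bash
python3 -m crank '[[[1.2,0.5,-0.8],0,255],[[2.3,1.1,-1.6],0,255],[[3.4,1.8,-2.4],0,255],[[4.5,2.7,-3.1],0,255],[[5.5,3.6,-3.8],0,255],[[6.4,4.7,-4.5],0,255],[[7.2,5.8,-5.0],0,255],[[7.9,7.0,-5.6],0,255],[[8.6,8.3,-6.0],0,255],[[8.6,8.3,-6.0],0,255]]'; python3 -c "
from plan import *
check(29)"; python3 -m crank '[[[0.6,1.4,-0.4],0,255],[[0.6,1.4,-0.4],0,255],[[0.6,1.4,-0.4],0,255],[[1.0,2.8,-0.7],0,255],[[1.0,2.8,-0.7],0,255]]'; python3 -c "
from plan import *
check(21)"
```

```text
time: 23.1
eef_pos: [0.4667, -0.2028, 0.1695]
tcp_rot: [0.986, 0.165, 0.0, 0.0]
contact_force: [-2.8, -1.5, -0.1]
opening: 0.2
finger_force: 121.6
free nose: r 17.2 phi 29.2 h 3.1 F [-2.79 -1.5  -0.14]
F n 2.6 rad -2.1 tan -0.8 -> est r 14.6 h 6.5
time: 23.85
eef_pos: [0.4685, -0.2051, 0.1702]
tcp_rot: [0.986, 0.165, 0.0, 0.0]
contact_force: [-2.4, -0.5, -0.6]
opening: 0.194
finger_force: 121.6
free nose: r 17.1 phi 19.6 h 3.1 F [-2.45 -0.48 -0.56]
F n 2.7 rad -1.8 tan -1.1 -> est r 15.3 h 7.1
```

The circle is closed, with the blade pressed at about 2.5 N and an estimated edge radius of 13.6 to 18.4 mm throughout. I'll lift off and carry the tool back above its hole.

```bash
python3 -m crank '[[[-4,0,-8],0,255],[[-7,0,-14],0,255],[[-7,0,-50],0,255],[[-7,0,-75],0,255],[[5,-45,-75],0,255],[[17,-90,-75],0,255],[[28,-135,-75],0,255],[[38,-180,-75],1,255],[[46,-220,-75],3.5,255],[[54,-261.8,-75],3.5,255]]'; python3 -m crank '[[[0,0,0],0,255],[[0,0,0],0,255],[[0,0,0],0,255]]'
cat > hole.py <<'E'
from h import *
def hole():
    c=cam('wrist'); v,u=np.nonzero(c['range_z']>0); P=pts(c,u,v)
    H0=np.array([.4965,.0773]); d=np.hypot(P[:,0]-H0[0],P[:,1]-H0[1])
    k=(d>.018)&(d<.03)&(abs(P[:,2]-.065)<.006); zt=np.median(P[k,2])
    m=(d<.022)&(P[:,2]<zt-.006)
    im=np.zeros((420,560),np.uint8); im[v[m],u[m]]=255
    g=cv2.cvtColor(c['frame'],cv2.COLOR_BGR2GRAY); E=cv2.Canny(cv2.GaussianBlur(g,(3,3),0),25,70); vv,uu=np.nonzero(E); Q=plane(c,uu,vv,zt)[:,:2]
    s=np.hypot(*(Q-H0).T)<.035; Q=Q[s]; best=(0,)
    for Rr in(.013,.015):
        best=(0,)
        for a in np.arange(-6,6.1,.5):
            for b in np.arange(-6,6.1,.5):
                q=(abs(np.hypot(*(Q-H0-np.array([a,b])/1e3).T)-Rr)<.0008).sum()
                if q>best[0]: best=(q,a,b)
        print('rack top',zt.round(4),'R',Rr,best,'hole',(H0+np.array(best[1:])/1e3).round(4))
    s=get_state(); Rt=R.from_quat(s['tcp_rot']).as_matrix(); print('g',(s['eef_pos']-.019*Rt[:,2]).round(4),'depth-hole mean',P[m].mean(0).round(4) if m.any() else None)
    return c
E
python3 -c "
from hole import *
hole()
from tool2 import *; fit()"
```

```text
time: 25.1
eef_pos: [0.4346, 0.0622, 0.2464]
tcp_rot: [0.991, 0.134, 0.002, -0.0]
contact_force: [1.2, 0.8, -1.4]
opening: 0.198
finger_force: 121.5
time: 25.4
eef_pos: [0.4349, 0.0596, 0.2457]
tcp_rot: [0.991, 0.134, 0.001, 0.0]
contact_force: [0.5, -0.6, -1.4]
opening: 0.194
finger_force: 121.5
rack top 0.0642 R 0.013 (np.int64(49), np.float64(2.5), np.float64(1.0)) hole [0.499  0.0783]
rack top 0.0642 R 0.015 (np.int64(49), np.float64(1.5), np.float64(-1.0)) hole [0.498  0.0763]
g [0.4348 0.0592 0.2645] depth-hole mean [0.5013 0.0786 0.0072]
front flat 4377 of 5035 n [ 0.877  0.002 -0.481] tilt 28.8 y tilt 0.1
flat extent along axis mm [-33.5273389   45.37014298] axis pt at grip level: x= [16.8 -0.  -0. ]
handle bottom (6mm above collar) [39.  -0.  40.4] top [  1.1  -0.  -28.8]
nose predicted from bottom/top [65.  -0.  87.7] [65.5 -0.  88.7]
wrist nose sphere 423 [64.9  0.2 88. ] rms 0.0015378236442224475
scene nose sphere 67 [62.7  0.2 87.5] rms 0.0018469296606001464
```

```bash
python3 -m crank '[[[1.3,-0.7,45],0,255],[[1.3,-0.7,75],0,255],[[1.3,-0.7,95],0,255],[[1.3,-0.7,107],0,255],[[1.3,-0.7,115],0,255],[[1.3,-0.7,121],0,255],[[1.3,-0.7,121],0,255],[[1.3,-0.7,121],0,255]]' 40; python3 -c "
from h import *
s=get_state(); print(s['eef_pos'],s['contact_force'],s['finger_force'])
c=cam('wrist'); d=cam('scene'); o=np.zeros((480,800,3),np.uint8)
o[:480,:400]=cv2.resize(c['frame'][80:320,175:375],(400,480),interpolation=2); o[:400,400:]=cv2.resize(d['frame'][190:290,290:390],(400,400),interpolation=2); cv2.imwrite('pics/w7.png',o)"
```

```text
time: 26.35
eef_pos: [0.4362, 0.0611, 0.125]
tcp_rot: [0.991, 0.134, 0.001, 0.0]
contact_force: [0.4, -0.0, -0.2]
opening: 0.197
finger_force: 121.5
[0.43617392 0.06110263 0.12504877] [ 0.35374728 -0.01019015 -0.16988371] 121.50365352630615
```

View pics/w7.png

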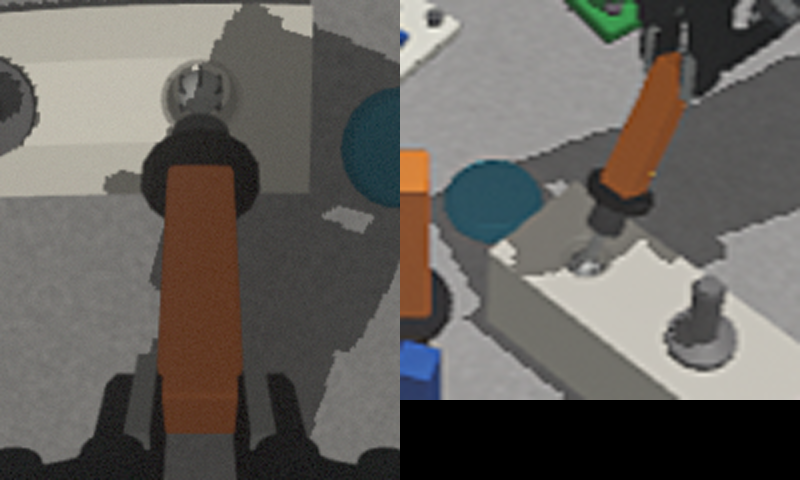

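The nose is inside the hole mouth, at (200,95) in the wrist crop, with the tool still tilted. The grip stays at 120 N, so I go 5 mm deeper and lever it upright with a +x arc.

```bash
python3 -m crank '[[[0,0,5],0,255],[[5,0,5],0,255],[[11,0,4.5],0,255],[[17,0,4],0,255],[[23,0,3],0,255],[[29,0,2],0,255],[[35,0,1],0,255],[[41,0,0],0,255]]' 40; python3 -c "
from tool2 import *; fit()
s=get_state(); print(s['contact_force'],s['eef_pos'])"
```

```text
time: 27.25
eef_pos: [0.4714, 0.0719, 0.1224]
tcp_rot: [0.991, 0.135, -0.006, -0.0]
contact_force: [-3.2, -3.1, -0.4]
opening: 0.194
finger_force: 122.0
front flat 3335 of 4148 n [ 0.961  0.008 -0.275] tilt 16.0 y tilt 0.4
flat extent along axis mm [-32.99343393  47.11067895] axis pt at grip level: x= [6.7 0.2 0. ]
handle bottom (6mm above collar) [20.4  0.2 47.9] top [ -1.6   0.2 -29.1]
nose predicted from bottom/top [35.3  0.2 99.8] [35.3  0.2 99.7]
wrist nose sphere 109 [32.   1.  91.7] rms 0.0012650039008754604
[-7.43566879 -2.22412724  0.55756514] [0.47230927 0.07160991 0.12284204]
```

```bash
python3 -m crank '[[[6,0,-2],0,255],[[12,0,-4],0,255],[[18,0,-5.5],0,255],[[24,0,-7],0,255],[[30,0,-8],0,255],[[35,0,-8],0,255],[[35,0,-8],0,255]]' 40; python3 -c "
from tool2 import *; fit()
s=get_state(); print(s['contact_force'],s['eef_pos'])"
```

```text
time: 28.05
eef_pos: [0.5069, 0.0813, 0.1312]
tcp_rot: [0.991, 0.135, -0.004, -0.0]
contact_force: [-4.4, -1.2, 1.4]
opening: 0.196
finger_force: 116.3
front flat 3915 of 8011 n [0.086 0.057 0.995] tilt -85.1 y tilt 3.3
flat extent along axis mm [-35.08199199  75.72297697] axis pt at grip level: x= [-486.9   26.6    0. ]
handle bottom (6mm above collar) [-14.8  26.6 -40.9] top [ 95.6  26.6 -50.4]
nose predicted from bottom/top [-68.6  26.6 -36.2] [-37.9  26.6 -38.9]
[-5.52085492 -1.21263182  1.02884315] [0.50678009 0.08132368 0.13127651]
```

```bash
sed -i 's/&(np.linalg.norm(L,axis=1)<.11)$/\&(np.linalg.norm(L,axis=1)<.11)\&(abs(L[:,1])<.014)\&(L[:,0]<.06)\&(L[:,2]>-.045)/' tool2.py; python3 -c "
from tool2 import *; fit()"
```

```text
front flat 2229 of 3258 n [ 1.     0.016 -0.013] tilt 0.7 y tilt 0.9
flat extent along axis mm [-31.17085166  46.18290074] axis pt at grip level: x= [-4.9 -0.   0. ]
handle bottom (6mm above collar) [-4.3 -0.  46.6] top [ -5.3  -0.  -30.8]
nose predicted from bottom/top [ -3.6  -0.  100.6] [ -3.6  -0.  103.2]
```

Upright to within 0.7° and still in the hole mouth. I'll re-centre by (-4.5, +1.3) mm, then lower about 32 mm while watching the force.

```bash
python3 -m crank '[[[-2.5,0.7,0],0,255],[[-4.5,1.3,0],0,255],[[-4.5,1.3,4],0,255],[[-4.5,1.3,8],0,255],[[-4.5,1.3,12],0,255],[[-4.5,1.3,16],0,255],[[-4.5,1.3,16],0,255]]' 40; python3 -c "
from tool2 import *; fit()
s=get_state(); print(s['contact_force'],s['eef_pos'])"
```

```text
time: 28.95
eef_pos: [0.5066, 0.079, 0.1201]
tcp_rot: [0.991, 0.135, 0.001, 0.0]
contact_force: [-7.7, -0.1, 16.5]
opening: 0.197
finger_force: 118.3
front flat 2216 of 3260 n [ 1.     0.014 -0.011] tilt 0.6 y tilt 0.8
flat extent along axis mm [-31.08084421  46.58195577] axis pt at grip level: x= [-5.  -0.1  0. ]
handle bottom (6mm above collar) [-4.4 -0.1 46.8] top [ -5.3  -0.1 -30.9]
nose predicted from bottom/top [-3.800e+00 -1.000e-01  1.008e+02] [-3.800e+00 -1.000e-01  1.031e+02]
[-7.94465346 -0.23982148 15.90849712] [0.50653184 0.07906522 0.12017983]
```

The shank is sitting on the +x side of the rim (16 N up). I'll raise a little, shift -4 mm in x and go down again.

```bash
python3 -m crank '[[[0,0,-6],0,255],[[-2.5,0,-7],0,255],[[-4,0,-7],0,255],[[-4,0,-7],0,255],[[-4,0,-2],0,255],[[-4,0,2],0,255],[[-4,0,5],0,255],[[-4,0,5],0,255]]' 40; python3 -c "
from h import *
s=get_state(); print(s['contact_force'],s['eef_pos'])"
```

```text
time: 29.85
eef_pos: [0.5006, 0.0779, 0.1102]
tcp_rot: [0.991, 0.134, -0.0, -0.0]
contact_force: [-0.6, 0.2, -0.8]
opening: 0.195
finger_force: 115.8
[-0.55248256  0.15113791 -0.76910304] [0.50062263 0.0779498  0.11020413]
```

```bash
python3 -m crank '[[[0,0,4],0,255],[[0,0,8],0,255],[[0,0,10],0,255],[[0,0,11],0,255],[[0,0,11],0,255]]' 40; python3 -c "
from tool2 import *; fit()
s=get_state(); print(s['contact_force'],s['eef_pos'])"
```

```text
time: 30.35
eef_pos: [0.5017, 0.0781, 0.1015]
tcp_rot: [0.991, 0.134, 0.001, -0.0]
contact_force: [-1.5, -0.7, 5.3]
opening: 0.195
finger_force: 116.7
front flat 2350 of 3364 n [ 0.999  0.016 -0.041] tilt 2.4 y tilt 0.9
flat extent along axis mm [-31.45924702  45.97480821] axis pt at grip level: x= [-4.2 -0.   0. ]
handle bottom (6mm above collar) [-2.2 -0.  46.9] top [ -5.4  -0.  -30.5]
nose predicted from bottom/top [  0.   -0.  100.9] [ 1.000e-01 -0.000e+00  1.034e+02]
[-0.79585227  0.8532354   5.41498473] [0.50171183 0.07812981 0.10152613]
```

Seated (5 N up, collar at about rack level). I'll release and raise.

```bash
python3 -m crank '[[[0,0,-0.5],0,190],[[0,0,-0.5],0,160],[[0,0,-0.5],0,110],[[0,0,-0.5],0,110],[[0,0,-0.5],0,110],[[0,0,-30],0,110],[[0,0,-70],0,110],[[0,0,-110],0,110],[[0,0,-110],0,110],[[0,0,-110],0,110]]' 40
python3 - <<'E'
from h import *
for n in('wrist','top','scene'):
    c=cam(n); hsv=cv2.cvtColor(c['frame'],cv2.COLOR_BGR2HSV); cv2.imwrite(f'pics/{n}9.png',c['frame'])
    m=((hsv[...,0]>3)&(hsv[...,0]<22)&(hsv[...,1]>120)&(hsv[...,2]>30)&(c['range_z']>0))
    v,u=np.nonzero(m); P=pts(c,u,v); k0=np.hypot(P[:,0]-.497,P[:,1]-.077)<.03; k=k0&(abs(P[:,2]-.151)<.006)
    if k.sum(): print(n,k.sum(),cv2.minAreaRect(P[k][:,:2].astype(np.float32)),P[k].mean(0),'zmax',np.percentile(P[k0][:,2],99))
    np.save(n+'9.npy',c['frame'])
a=cv2.imread('pics/scene9.png'); b=cv2.imread('pics/scene0.png')
o=np.hstack([cv2.resize(b[120:345,140:425],(400,316)),cv2.resize(a[120:345,140:425],(400,316))]); cv2.imwrite('pics/cmp.png',o)
s=get_state(); print(s['eef_pos'],s['contact_force'],s['finger_force'],s['time'])
E
```

```text
time: 31.45
eef_pos: [0.5015, 0.0779, 0.2114]
tcp_rot: [0.991, 0.134, 0.001, 0.0]
contact_force: [-0.3, 0.1, -0.4]
opening: 0.565
finger_force: 0.0
wrist 617 ((0.5007249712944031, 0.07723512500524521), (0.019696064293384552, 0.018984727561473846), 15.065485000610352) [0.50134098 0.07750081 0.14973867] zmax 0.15133089800899024
scene 81 ((0.49906912446022034, 0.07749371230602264), (0.021710500121116638, 0.020300716161727905), 22.901050567626953) [0.4995967  0.07771899 0.1498359 ] zmax 0.15309423376190875
[0.49971172 0.07795941 0.20820275] [ 0.20559453 -0.20609582  0.05625883] 0.0 31.6
```

View pics/cmp.png

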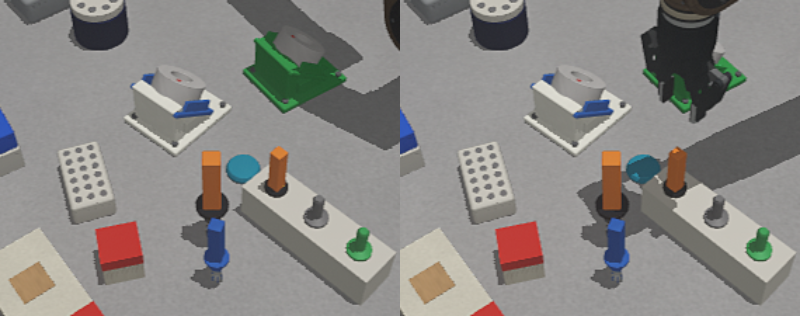

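The comparison shows the tool upright and seated in its place: top at 0.150 m, about 2.5 mm from where it started. The neighbours and bystanders haven't moved, and the gripper is clear, so I'm handing in.

```bash
python3 -c "
from plant import ctrl
print(ctrl.sign_off())"
```

```text
the job is handed in; nothing more can be done
None
```

The bore's edge was deburred clockwise through the full circle and the tool was put back upright in its rack place, with nothing else moved and the job handed in at about 32 s; the first pass rode low, so I lifted off and restarted at the dot, and no verdict came back at hand-in.

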